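# Shift the feed gearbox lever through its H-gate

## Robot

A 6-joint arm with a two-finger parallel gripper is mounted at the origin on a cart in front of the work surface, level with it; the furniture and walls round the work are solid. World frame = base frame: x ahead of the robot, y to its left, z up, the work surface at z = 0. Lengths are in m, angles in rad, forces in N, time in s.
With the tool pointing down it reaches from about 0.375 to 0.9 m from the base axis. Payload 3.1 kg.
Tool frame: the origin (TCP) lies at the centre of the arm's flange, where the gripper is bolted on; the fingertips stand 182 mm ahead of it and the grasp point (between the pads) lies 164 mm ahead of it; z points along the fingers, x is the direction in which the jaws open and shut, and the axes are right-handed (so a half turn about z gives the same grasp; the last joint's range is limited). The gripper opens to 87 mm and grips with 3 to 60 N. Pads are 19 mm wide; open, the fingers measure 117 mm over their backs; the gripper's body (75 mm by 190 mm) begins 51 mm behind the grasp point.
Start: joints at [-1.325, 0.527, 1.433, -0, 1.181, -0.178], TCP at [0.257, -0.57, 0.405] pointing down, gripper open.
Joint ranges: [-3.08, 3.08], [-0.75, 2.2], [0.22, 2.44], [-1.43, 4.57], [0, 2.65], [-2.85, 2.85]. Speed limits (rad/s): [2.79, 2.79, 3.14, 3.14, 3.14, 3.14].

## Interface

Orientations are given as a unit quaternion [x, y, z, w].
In Python, from rig import status, eyes, robot gives the robot as it stands. The module is installed in compiled form; this text tells all that it offers.
- The arm moves only by the tool step_arm, never from a script. Its argument "steps" is a list of rows, each a list of 7 numbers: the closure, from -1 (fully open) to 1 (shut), so that 0 is half open, then the shift along the tool's x, y, z each as a share of 0.025 m, from -1 to 1, then the turn, a rotation vector about the tool's x, y, z each as a share of 8 degrees, from -1 to 1. In form: [[jaw, dx, dy, dz, rx, ry, rz], ...]. A call has exactly 10 rows; each row shifts and turns the commanded pose from where the row before left it, along the tool's axes as they then stand; what a row does not reach is not made up. A row lasts 1/10 s, in which the tool goes at most 50 mm and 8.59 degrees, less where a joint would pass 70% of its speed; a pose out of reach is approached as far as the arm can. A call with a number of a shift or a turn outside -1 to 1 is refused whole. A call with a gripper value outside its range is refused whole. The fingers move at their own pace and stop on an object; "squeeze" is the grip in N (left out, the last holds). Time passes only in rows, so rows that do not move let the fingers close, or fill a call up. It gives the time, the measured TCP pose, the force and the opening at its end, in the units of the state.
- status.get_obs(): the state, without advancing time (a new reading comes with each control period).
- eyes.camera(name): name is "side" or "top" or "wrist"; returns (picture, depth): 420x560x3 uint8, red, green, blue; 420x560 float32, m along the optical axis (not along the pixel's ray), 0 where there is no reading.
- eyes.camera_info(name): a dict with "K" (3x3 intrinsics, pixels), "R" (3x3) and "t" (3): a world point X has camera coordinates R X + t. Camera axes: x right, y down, z forward; pixel columns grow to the right and rows downward; lengths in m; the calibration is good to about 2 mm. A picture is of the moment at which its call begins: read the wrist's pose just before it. camera_info takes no time and is no camera call; for the wrist camera it gives the pose at the moment of the call.
- robot.hand_in(): hands the job in, once; it reports no verdict.
The state is a dict: "time": time; "q": joint angles; "joint_velocities": joint speeds; "joint_torque": joint torques, N m; "position": TCP position; "tool_rot": TCP orientation; "ft_force": force on the tool from outside, world axes, zero at the start; "moment": the same for the moment, N m; "grip_width": finger opening in m.
Only numpy, scipy, OpenCV 4.12 (cv2) and the standard library are available. Lean on these libraries where they do the work, as an engineer would, in place of code of your own. Each camera call takes 0.05 s, during which the arm holds its last target.

## Task

Change the feed of the small bench gearbox: push its red-knobbed lever out of the left lane of the H-gate, through the cross slot and all the way into the end of the right lane that has the green tag, never into the end with the white tag. Only push the knob with the fingertips or the outside of the fingers, never taking it between them; leave the things lying around where they are, and finish clear of the lever.

Things in the scene. Friction and masses are not known exactly. Their poses are not given: they have to be found in the camera images.
- selector: fixed grey feed gearbox, 116 x 124 mm on a 136 x 140 mm flange, yaw up to 0.4 rad either way; aluminium gate plate on top, 85 mm above the table. Dark motor (to 67 mm high) reaches 110 mm to its +y side, a rubber roller 94 mm to its -y side. Origin: centre of the underside; +x to its back (away from the robot at yaw 0), +y to its left, z up
- gate_center (a point): middle of the H-opening in the gate plate, on its upper face; axes as the gearbox. Two lanes along x, 18 mm left and right of it, joined by a cross slot along y at x = 0; the stem reaches 24 mm fore and aft. Round-nosed tongues (16 mm apart) part the lanes: the 10 mm stem crosses only within 0.045 rad of upright fore and aft; the noses guide it in from about 0.1 rad
- shift_fore (a joint): fore-aft tilt of the lever, rad, about the gearbox's y axis, pivot 20 mm above the table under gate_center: 0 in the cross slot, +0.364 at the back end of a lane (knob toward gearbox +x), -0.364 at the front end (stops). Friction holds it where it is left (2 to 3 N at the knob), no spring. Starts anywhere along the left lane
- shift_side (a joint): sideways tilt of the lever, rad, same pivot and friction: about -0.28 in the left lane (knob toward gearbox +y), about +0.28 in the right lane (knob toward -y); stops at +-0.284
- knob_center (a point): centre of the red ball knob, 34 mm diameter, 115 mm up the lever from its pivot: 135 mm above the table when upright, about 123 mm at a lane's end, where it is 39 mm before or behind the gearbox's middle and 32 mm beside it. z axis up the lever. Below it an 18 mm collar (to 21 mm under the centre) and the 10 mm stem
- tag_green: black clip-on tag 26 x 24 x 3 mm with a green round button (18 mm), 7.5 mm tall, fixed on the gate plate right (-y) of the wanted end of the right lane: at the gearbox's (x, y) = (-30, -43) mm for the front end or (+30, -43) mm for the back end; origin: centre of its underside, 85 mm above the table
- tag_white: the same tag with a white button, beside the other end of the right lane, where the lever must not go
- tray_black: loose black sorting tray, 86 x 111 x 22 mm, left of the gearbox; origin: centre of the underside
- screw_tin: loose round pale tin, 64 mm diameter, 25 mm tall, at the back left; origin: centre of the underside
- stopwatch: loose dark timer with two keys, 50 x 62 x 19 mm, at the front right; origin: centre of the underside
- gauge_block: loose ground steel block, 25 x 40 x 35 mm, right of the gearbox; origin: centre of the underside
- marker_black: loose dark marker pen, 14 x 135 x 16 mm, lying along the front edge; origin: centre of the underside
- pom_pin_0: loose white plastic post, 15 mm diameter, 26 mm tall, standing right of the gearbox; origin: centre of the underside
- pom_pin_1: a second such post, standing farther back on the right

How it is judged:
By the outcome, as a careful person would: the job done as asked, in the order asked, and still so for the second after the job is handed in, with the robot touching nothing.
It also fails if it takes over 64 s, if anything falls off the work surface, if the arm or the gripper's body presses on something with over 40 N, if the wrist force passes 120 N, or if a joint passes its speed limit or range.

## Working session

There is one attempt and no reset: what is moved stays moved. The work goes in short steps, Python scripts to look and compute and a tool call to move; the robot and the scene stay as the last step left them, time stands still between calls to the robot, and variables do not carry over. Pictures are saved under pics/ and viewed, and the job is handed in when it is done.

Besides the shell and the picture viewer there is one more tool, called after ">>>" as name([rows], argument=value, ...), one row to a line, values as JSON. step_arm: Moves the arm, as the interface text tells. Its arguments: {"type":"object","properties":{"steps":{"type":"array"},"squeeze":{"type":"number"}},"required":["steps"]}

```bash
mkdir -p pics; ls
python3 - <<'E'
from rig import status, eyes, robot
import cv2, numpy as np
o=status.get_obs(); print({k:np.round(v,3).tolist() for k,v in o.items()})
for n in ["side","top"]:
    p,d=eyes.camera(n); cv2.imwrite(f"pics/{n}0.png",p[:,:,::-1]); np.save(f"{n}0.npy",d); 
    i=eyes.camera_info(n); print(n,{k:np.round(v,4).tolist() for k,v in i.items()})
E
```

```text
pics
{'time': 0.0, 'q': [-1.326, 0.528, 1.434, -0.0, 1.181, -0.178], 'joint_velocities': [0.002, -0.0, 0.001, -0.0, 0.001, -0.003], 'joint_torque': [0.001, -44.004, -17.659, 0.064, 0.058, -0.0], 'position': [0.257, -0.569, 0.404], 'tool_rot': [0.84, -0.543, -0.001, -0.001], 'ft_force': [0.617, -0.167, 0.087], 'moment': [-0.021, 0.023, 0.006], 'grip_width': 0.087}
side {'K': [[418.3291, 0.0, 276.7854], [0.0, 418.3291, 218.9203], [0.0, 0.0, 1.0]], 'R': [[0.9761, -0.2173, -0.0074], [-0.0793, -0.3241, -0.9427], [0.2024, 0.9207, -0.3336]], 't': [-0.4897, 0.1692, 1.0531]}
top {'K': [[423.3971, 0.0, 277.4803], [0.0, 423.3971, 209.4375], [0.0, 0.0, 1.0]], 'R': [[-0.234, -0.9722, -0.0011], [-0.9434, 0.2274, -0.2415], [0.2351, -0.0555, -0.9704]], 't': [0.1457, 0.5095, 1.0943]}
```

View pics/top0.png

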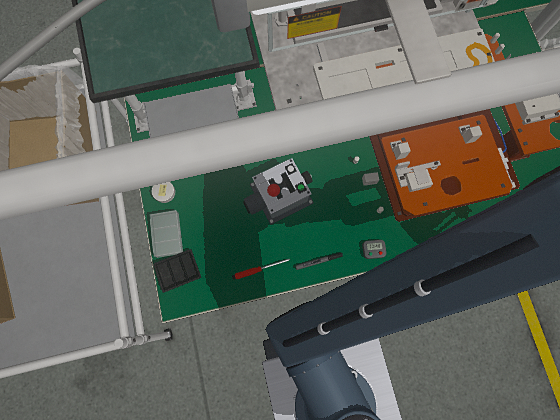

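View pics/side0.png

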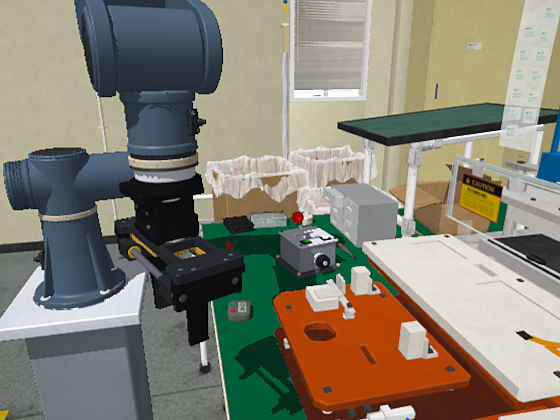

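Run:
```python
import cv2
a=cv2.imread("pics/top0.png")[130:330,160:400]; cv2.imwrite("pics/topc.png",cv2.resize(a,None,fx=3,fy=3,interpolation=cv2.INTER_CUBIC))
a=cv2.imread("pics/side0.png")[130:330,160:400]; cv2.imwrite("pics/sidec.png",cv2.resize(a,None,fx=3,fy=3,interpolation=cv2.INTER_CUBIC))
```

```text
(no output)
```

View pics/topc.png

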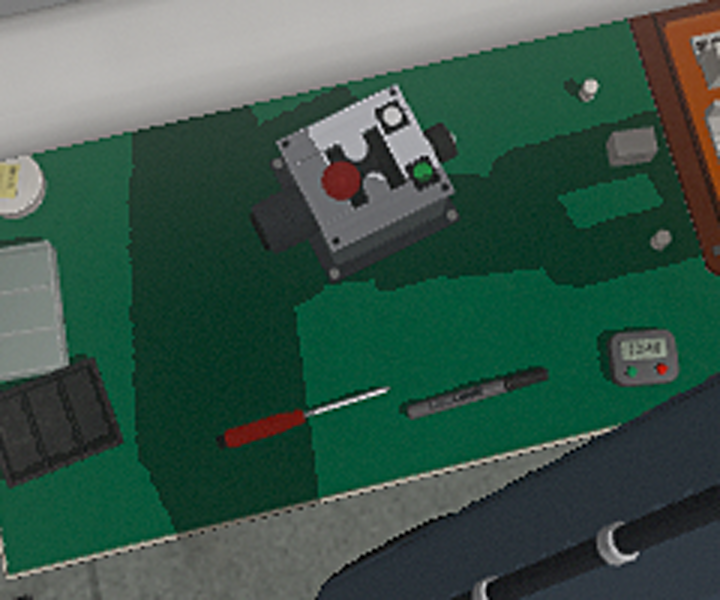

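View pics/sidec.png

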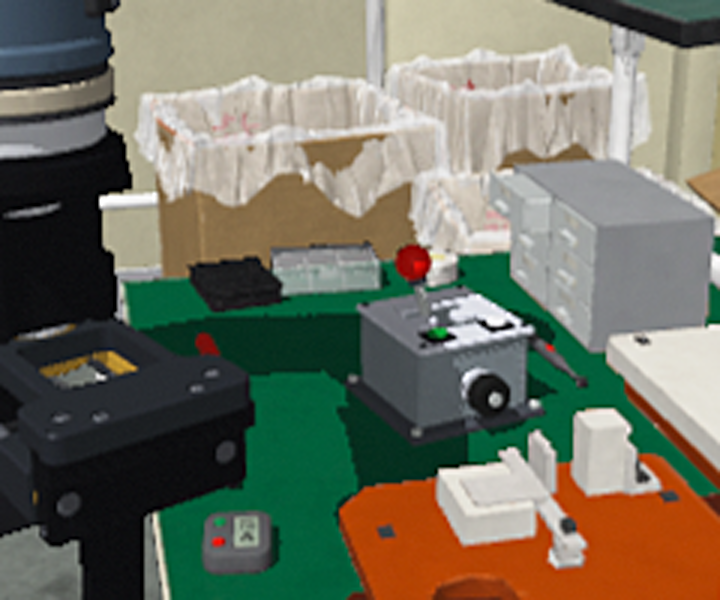

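```bash
cat > h.py <<'E'
import numpy as np
from rig import status, eyes, robot
def ray(n,u,v,info=None):
    i=info or eyes.camera_info(n); K,R,t=map(np.array,(i["K"],i["R"],i["t"]))
    d=R.T@np.linalg.solve(K,[u,v,1.]); c=-R.T@t; return c,d
def atz(n,u,v,z,info=None):
    c,d=ray(n,u,v,info); return c+d*(z-c[2])/d[2]
def atd(n,u,v,dep,info=None):
    c,d=ray(n,u,v,info); return c+d*dep
def tri(r):
    A=0;b=0
    for c,d in r:
        d=d/np.linalg.norm(d);P=np.eye(3)-np.outer(d,d);A=A+P;b=b+P@c
    return np.linalg.solve(A,b)
E
python3 - <<'E'
from h import *
import cv2
cs={}
for n in ["top","side"]:
    im=cv2.imread(f"pics/{n}0.png").astype(int); D=np.load(f"{n}0.npy")
    b,g,r=im[...,0],im[...,1],im[...,2]
    box={"top":(240,320,150,225),"side":(270,350,200,280)}[n]
    M=np.zeros(b.shape,bool);M[box[2]:box[3],box[0]:box[1]]=1
    for nm,m in [("knob",(r>90)&(g<60)&(b<70)),("green",(g>90)&(r<70)&(b<110) )]:
        m=(m&M).astype(np.uint8); k,l,s,c=cv2.connectedComponentsWithStats(m)
        for j in range(1,k):
            if s[j,4]>12: print(n,nm,s[j],c[j].round(2),D[int(c[j][1]),int(c[j][0])], atd(n,*c[j],D[int(c[j][1]),int(c[j][0])]).round(4))
D=np.load("top0.npy")
for u,v in [(290.3,169),(301,187),(273.7,190.3),(280,150),(400,90),(150,180),(450,20),(264,194),(306,178),(370,180),(356,160),(380,210),(373,250)]:
    print(u,v,D[int(v),int(u)],atd("top",u,v,D[int(v),int(u)]).round(3))
E
```

```text
top knob [267 184  13  13 125] [273.26 189.76] 1.0851493 [0.5627 0.0254 0.1443]
top green [282 150  38  25 235] [303.98 158.65] 1.25931 [ 6.776e-01 -9.430e-02 -5.000e-04]
top green [275 158   7   4  15] [277.93 159.33] 1.2597297 [ 0.694  -0.0185 -0.0013]
top green [243 160  27  12  62] [253.95 165.16] 1.2507536 [0.6912 0.055  0.003 ]
top green [298 184   6   5  20] [300.3 186.3] 1.1400858 [ 0.5699 -0.0506  0.0937]
side knob [292 212  12  12 105] [297.2  217.08] 1.1316435 [0.5616 0.0104 0.1339]
side green [312 214  38  38 320] [328.59 226.77] 1.4440433 [ 0.7429  0.2608 -0.0014]
side green [270 217  28  17 155] [283.3 227.1] 1.4421448 [ 0.5898  0.2926 -0.0007]
side green [304 239   5   4  14] [306.21 240.36] 1.0858469 [ 0.5682 -0.056   0.0919]
side green [316 248  34  32 341] [338.98 266.81] 1.1384826 [ 0.6636 -0.052   0.0032]
side green [270 257   6  23  98] [271.89 268.98] 1.1425464 [ 0.4856 -0.0106 -0.0028]
290.3 169 1.156527 [ 0.625 -0.037  0.089]
301 187 1.1454933 [ 0.569 -0.053  0.088]
273.7 190.3 1.0836958 [0.561 0.025 0.145]
280 150 0.24729393 [0.348 0.064 0.953]
400 90 0.24623507 [ 0.364 -0.012  0.963]
150 180 0.24266736 [0.348 0.14  0.954]
450 20 1.3029681 [ 0.99  -0.634  0.061]
264 194 1.1457433 [0.575 0.049 0.083]
306 178 1.183919 [ 0.6   -0.077  0.057]
370 180 1.2008635 [ 0.557 -0.254  0.04 ]
356 160 1.2315364 [ 0.629 -0.237  0.024]
380 210 1.1936605 [ 0.469 -0.26   0.026]
373 250 1.1731172 [ 0.365 -0.21   0.019]
```

Run:
```python
from h import *
from scipy.spatial.transform import Rotation as Ro
o=status.get_obs(); T=Ro.from_quat(o["tool_rot"]).as_matrix()
i=eyes.camera_info("wrist"); R=np.array(i["R"]);c=-R.T@np.array(i["t"])
print("cam in tool",T.T@(c-o["position"]),"\naxes cols",(T.T@R.T).round(3),np.array(i["K"]).round(1))
D=np.load("top0.npy")
for u,v in [(190,110),(220,100),(170,60),(300,80),(410,175),(400,145),(470,130),(450,200),(510,150)]:
    print(u,v,atd("top",u,v,D[v,u]).round(3))
D=np.load("side0.npy")
for u,v in [(360,190),(390,200),(335,190),(360,280),(330,300),(410,340),(380,245),(310,275),(345,275)]:
    print(u,v,atd("side",u,v,D[v,u]).round(3))
k=tri([ray("top",273.26,189.76),ray("side",297.2,217.08)]);print("knob tri",k)
g=tri([ray("top",300.3,186.3),ray("side",306.2,240.36)]);print("green tri",g)
print(atz("top",300.3,186.3,.0925),atz("top",290.3,169,.0925))
```

```text
cam in tool [ 0.00045659 -0.0756257   0.019779  ] 
axes cols [[ 1.    -0.001 -0.001]
 [ 0.001  0.961  0.277]
 [ 0.    -0.277  0.961]] [[364.1   0.  275.8]
 [  0.  364.1 215.9]
 [  0.    0.    1. ]]
190 110 [0.839 0.192 0.134]
220 100 [0.851 0.107 0.131]
170 60 [0.856 0.193 0.341]
300 80 [ 0.897 -0.134  0.064]
410 175 [ 0.526 -0.34   0.113]
400 145 [ 0.605 -0.329  0.141]
470 130 [ 0.604 -0.525  0.137]
450 200 [ 0.439 -0.43   0.093]
510 150 [ 0.55  -0.674  0.038]
360 190 [0.832 0.219 0.135]
390 200 [0.875 0.092 0.135]
335 190 [0.778 0.307 0.115]
360 280 [ 0.591 -0.348  0.124]
330 300 [ 0.516 -0.386  0.111]
410 340 [ 0.584 -0.548  0.127]
380 245 [ 0.704 -0.199  0.125]
310 275 [ 0.575 -0.074  0.   ]
345 275 [ 0.663 -0.097  0.001]
knob tri [0.56635689 0.02465916 0.12895327]
green tri [ 0.57034667 -0.05094551  0.08985486]
[ 0.57028801 -0.05074577  0.0925    ] [ 0.62438517 -0.03641172  0.0925    ]
```

>>> step_arm([
  [1,-0.4,-0.5,0,0,0,0],
  [1,-0.82,-0.97,0,0,0,0],
  [1,-0.82,-0.97,0,0,0,0],
  [1,-0.82,-0.97,0,0,0,0],
  [1,-0.82,-0.97,0,0,0,0],
  [1,-0.82,-0.97,0,0,0,0],
  [1,-0.82,-0.97,0,0,0,0],
  [1,-0.82,-0.97,0,0,0,0],
  [1,-0.82,-0.97,0,0,0,0],
  [1,-0.82,-0.97,0,0,0,0],
], squeeze=15)

```text
time: 1.1
position: [0.3876, -0.295, 0.4047]
tool_rot: [0.84, -0.542, -0.0, -0.0]
ft_force: [0.7, 0.3, -0.0]
grip_width: 0.0151
```

>>> step_arm([
  [1,-0.82,-0.97,0,0,0,0],
  [1,-0.82,-0.97,0,0,0,0],
  [1,-0.82,-0.97,0,0,0,0],
  [1,-0.82,-0.97,0,0,0,0],
  [1,-0.82,-0.97,0,0,0,0],
  [1,-0.82,-0.97,0,0,0,0],
  [1,-0.82,-0.97,0,0,0,0],
  [1,-0.82,-0.97,0,0,0,0],
  [1,-0.82,-0.97,0,0,0,0],
  [1,-0.4,-0.5,0,0,0,1],
])

```text
time: 2.1
position: [0.5175, -0.0222, 0.4046]
tool_rot: [0.8, -0.6, -0.001, -0.0]
ft_force: [-0.2, -0.2, 0.9]
grip_width: 0.0009
```

>>> step_arm([
  [1,0,0,0,0,0,0],
  [1,0,0,0,0,0,0],
  [1,0,0,0,0,0,0],
  [1,0,0,0,0,0,0],
  [1,0,0,0,0,0,0],
  [1,0,0,0,0,0,0],
  [1,0,0,0,0,0,0],
  [1,0,0,0,0,0,0],
  [1,0,0,0,0,0,0],
  [1,0,0,0,0,0,0],
])

```text
time: 3.1
position: [0.5177, -0.0253, 0.4047]
tool_rot: [0.8, -0.6, -0.0, 0.0]
ft_force: [0.2, -0.8, 0.2]
grip_width: 0.0007
```

Run:
```python
from h import *
import cv2,pickle
o=status.get_obs(); print({k:np.round(o[k],3).tolist() for k in ["time","q","position","tool_rot","ft_force","grip_width"]})
i=eyes.camera_info("wrist");p,d=eyes.camera("wrist"); pickle.dump((i,p,d,o),open("w1.pkl","wb"))
cv2.imwrite("pics/w1.png",p[:,:,::-1])
```

```text
{'time': 3.1, 'q': [-0.265, 0.385, 1.698, 0.0, 1.059, 1.022], 'position': [0.518, -0.025, 0.405], 'tool_rot': [0.8, -0.6, -0.0, 0.0], 'ft_force': [0.244, -0.807, 0.217], 'grip_width': 0.001}
```

View pics/w1.png

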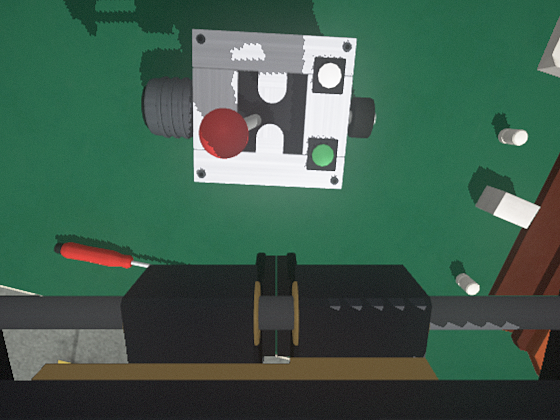

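Run:
```python
from h import *
import cv2,pickle
from scipy.spatial.transform import Rotation as Ro
i,p,d,o=pickle.load(open("w1.pkl","rb"))
a=p[15:205,130:390,::-1]; cv2.imwrite("pics/w1c.png",cv2.resize(a,None,fx=3,fy=3,interpolation=cv2.INTER_CUBIC))
im=p.astype(int); r,g,b=im[...,0],im[...,1],im[...,2]
m=((r>80)&(g<70)&(b<70)).astype(np.uint8); k,l,s,c=cv2.connectedComponentsWithStats(m)
for j in range(1,k):
    if s[j,4]>100: print(s[j],c[j])
g_=atz("wrist",322.5,154,.0925,i); w_=atz("wrist",329,75,.0925,i)
print(g_,w_,np.linalg.norm(g_-w_)); 
dv=w_-g_; yaw=np.arctan2(dv[1],dv[0]); print("yaw",yaw)
for u,v in [(201,39),(348,45.5),(335,180),(200.5,173)]: print(atz("wrist",u,v,.085,i))
T=Ro.from_quat(o["tool_rot"]).as_matrix(); print("toolx yaw",np.arctan2(T[1,0],T[0,0]), T.round(3))
G=(g_+w_)/2+.043*np.array([-np.sin(yaw),np.cos(yaw),0]);print("G",G)
```

```text
[ 200  109   49   49 1565] [221.90351438 130.48306709]
[ 495  169   65  126 3371] [535.44081875 247.26698309]
[ 60 242  73  25 733] [ 94.43929059 252.40654843]
[543 265  17  30 259] [553.64092664 283.94980695]
[517 329  19  22 225] [525.22222222 338.06666667]
[ 0.56923744 -0.04939366  0.0925    ] [ 0.62660223 -0.03560605  0.0925    ] 0.05899844473680845
yaw 0.23587550630258844
[0.62468107 0.06408358 0.085     ]
[ 0.65133148 -0.04354014  0.085     ]
[ 0.55117255 -0.0672895   0.085     ]
[0.52556544 0.04167933 0.085     ]
toolx yaw -1.286574920772381 [[ 0.28 -0.96 -0.  ]
 [-0.96 -0.28  0.  ]
 [-0.    0.   -1.  ]]
G [ 0.58787098 -0.00069052  0.0925    ]
```

View pics/w1c.png

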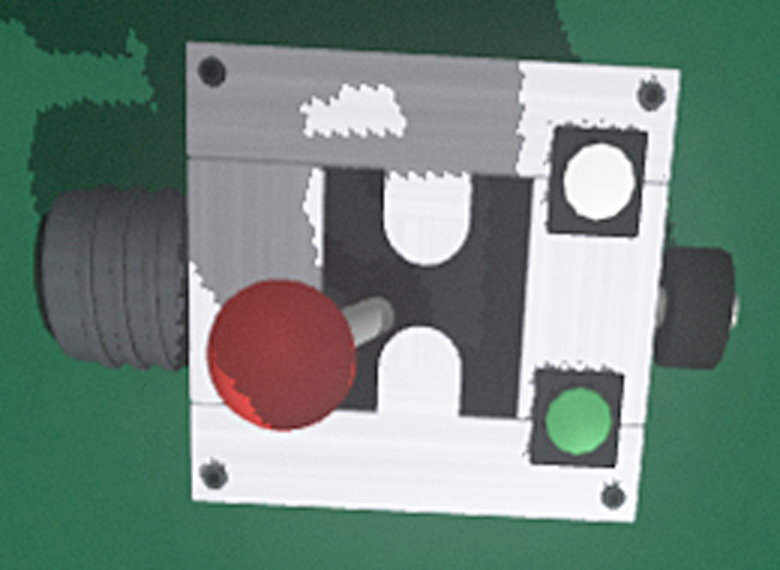

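```bash
cat >> h.py <<'E'
G=np.array([.588,-.001]); YAW=.233
c_,s_=np.cos(YAW),np.sin(YAW); RG=np.array([[c_,-s_],[s_,c_]])
def g(P): P=np.array(P)[:2]; return RG.T@(P-G)
E
python3 - <<'E'
from h import *
import pickle
i,p,d,o=pickle.load(open("w1.pkl","rb"))
for z in (.124,.129,.133): k=atz("wrist",223.7,133,z,i); print(z,k,g(k))
print(g(atz("top",273.3,189.8,.129)),g(atz("side",297.2,217.1,.129)))
print("tcp",g(o["position"]))
# tongue gap middle and lanes
for u,v in [(430,265),(420,325),(523,300),(325,300)]: print(g(atz("wrist",130+u/3,15+v/3,.085,i)))
E
```

```text
0.124 [0.56606086 0.02640129 0.124     ] [-0.01501942  0.03172655]
0.129 [0.56652988 0.02580821 0.129     ] [-0.0147     0.0310412]
0.133 [0.56690511 0.02533375 0.133     ] [-0.01444447  0.03049291]
[-0.0144815   0.02958366] [-0.01635239  0.02940521]
tcp [-0.07396515 -0.0074262 ]
[ 0.00727403 -0.00170584]
[-0.0081067   0.00021536]
[-0.00032982 -0.02671163]
[-0.00296114  0.0256174 ]
```

>>> step_arm([
  [1,0,0,0,0,0,0.37],
  [1,-0.77,-0.28,0,0,0,0],
  [1,-0.77,-0.28,0,0,0,0],
  [1,0,0,0.74,0,0,0],
  [1,0,0,0.74,0,0,0],
  [1,0,0,0.74,0,0,0],
  [1,0,0,0.74,0,0,0],
  [1,0,0,0.74,0,0,0],
  [1,0,0,0.74,0,0,0],
  [1,0,0,0,0,0,0],
])

```text
time: 4.15
position: [0.5217, 0.0155, 0.2917]
tool_rot: [0.784, -0.62, -0.002, 0.001]
ft_force: [-0.8, 0.1, 0.1]
grip_width: 0.0008
```

```bash
cat > look.py <<'E'
from h import *
import cv2,pickle,sys
from scipy.spatial.transform import Rotation as Ro
n=sys.argv[1]
o=status.get_obs(); T=Ro.from_quat(o["tool_rot"]).as_matrix()
i=eyes.camera_info("wrist");p,d=eyes.camera("wrist"); pickle.dump((i,p,d,o),open(n+".pkl","wb"))
print("t",round(o["time"],2),"tcp g",g(o["position"]).round(4),"tipz",round(o["position"][2]-.182,4),"yawerr",np.arctan2(T[1,0],T[0,0])+np.pi/2-YAW,"F'",(RG.T@np.array(o["ft_force"])[:2]).round(2),o["ft_force"][2])
cv2.imwrite(f"pics/{n}.png",p[:,:,::-1])
E
python3 look.py w2
```

```text
t 4.15 tcp g [-0.0607  0.0314] tipz 0.1097 yawerr -0.0004313247181838842 F' [-0.77  0.25] 0.08435546449478085
```

View pics/w2.png

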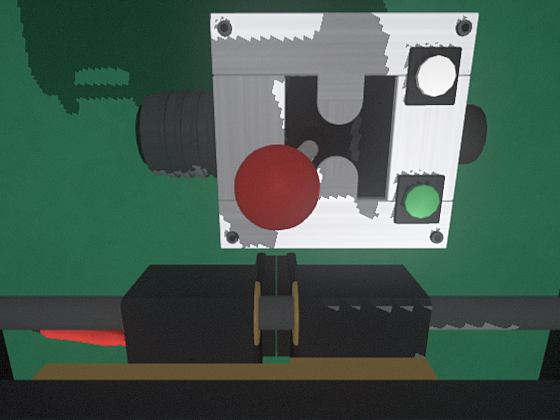

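>>> step_arm([
  [1,0,-0.3,0,0,0,0],
  [1,0,-0.3,0,0,0,0],
  [1,0,-0.15,0,0,0,0],
  [1,0,-0.15,0,0,0,0],
  [1,0,-0.15,0,0,0,0],
  [1,0,-0.15,0,0,0,0],
  [1,0,-0.1,0,0,0,0],
  [1,0,0,0,0,0,0],
  [1,0,0,0,0,0,0],
  [1,0,0,0,0,0,0],
])

```text
time: 5.2
position: [0.5543, 0.0229, 0.2937]
tool_rot: [0.784, -0.62, 0.0, -0.0]
ft_force: [-2.4, 0.3, 1.4]
grip_width: 0.0006
```

```bash
python3 look.py w3
```

```text
t 5.2 tcp g [-0.0273  0.031 ] tipz 0.1117 yawerr -0.0006435672734995956 F' [-2.23  0.79] 1.4238773895224561
```

View pics/w3.png

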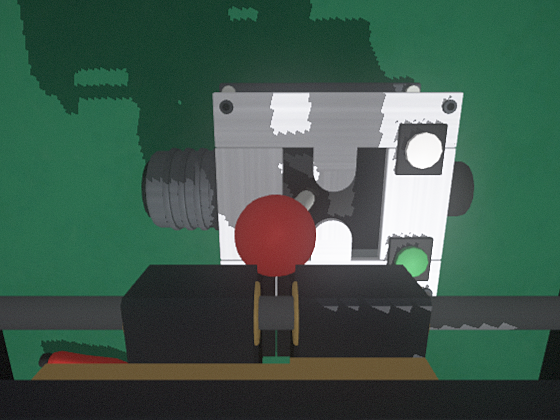

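Run:
```python
from h import *
import pickle,cv2
i,p,d,o=pickle.load(open("w3.pkl","rb"))
print(g(atz("wrist",275.5,235,.1305,i)))
gr=atz("wrist",413,262,.0925,i);w=atz("wrist",424,150.5,.0925,i);print("tags",g(gr),g(w))
for u,v in [(335,191),(333,218)]: print(g(atz("wrist",u,v,.085,i)))
a=p[120:290,200:400,::-1]; cv2.imwrite("pics/w3c.png",cv2.resize(a,None,fx=4,fy=3.5,interpolation=cv2.INTER_CUBIC))
```

```text
[-0.00104553  0.0307108 ]
tags [-0.02962363 -0.04318554] [ 0.02974107 -0.04252686]
[ 0.00781893 -0.00076747]
[-0.00708265 -0.0003306 ]
```

View pics/w3c.png

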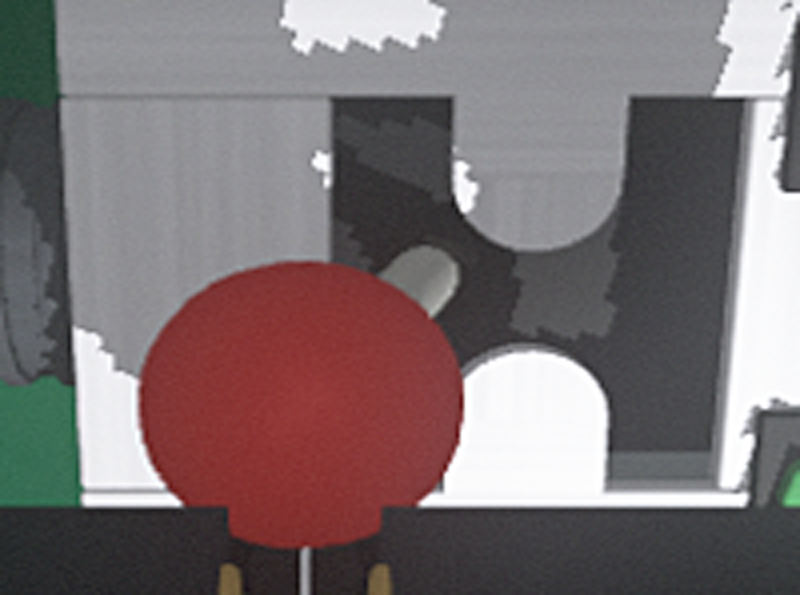

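>>> step_arm([
  [1,0,0.46,0,0,0,0],
  [1,0,0.46,0,0,0,0],
  [1,-0.7,0,0,0,0,0],
  [1,-0.7,0,0,0,0,0],
  [1,-0.7,0,0,0,0,0],
  [1,0,-0.67,0,0,0,0],
  [1,0,-0.67,0,0,0,0],
  [1,0,-0.67,0,0,0,0],
  [1,0,0,0,0,0,0],
  [1,0,0,0,0,0,0],
])

```text
time: 6.25
position: [0.5676, 0.08, 0.2935]
tool_rot: [0.784, -0.62, -0.001, 0.0]
ft_force: [0.6, -1.0, 0.6]
grip_width: 0.0002
```

```bash
python3 look.py w4
```

```text
t 6.25 tcp g [-0.0012  0.0835] tipz 0.1115 yawerr -0.0005019455331542189 F' [ 0.3  -1.11] 0.5630835881717449
```

View pics/w4.png

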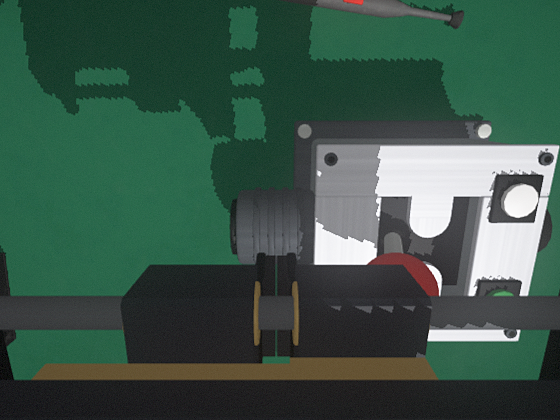

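>>> step_arm([
  [1,0.6,0,0,0,0,0],
  [1,0.2,0,0,0,0,0],
  [1,0.2,0,0,0,0,0],
  [1,0.2,0,0,0,0,0],
  [1,0.2,0,0,0,0,0],
  [1,0.2,0,0,0,0,0],
  [1,0.2,0,0,0,0,0],
  [1,0.2,0,0,0,0,0],
  [1,0.2,0,0,0,0,0],
  [1,0,0,0,0,0,0],
])

```text
time: 7.3
position: [0.5814, 0.0265, 0.2946]
tool_rot: [0.784, -0.621, 0.0, -0.001]
ft_force: [0.8, 2.6, 1.9]
grip_width: 0.0007
```

```bash
python3 look.py w5
```

```text
t 7.3 tcp g [-0.0001  0.0283] tipz 0.1126 yawerr -0.0014540998333255895 F' [1.39 2.3 ] 1.8987377677609738
```

View pics/w5.png

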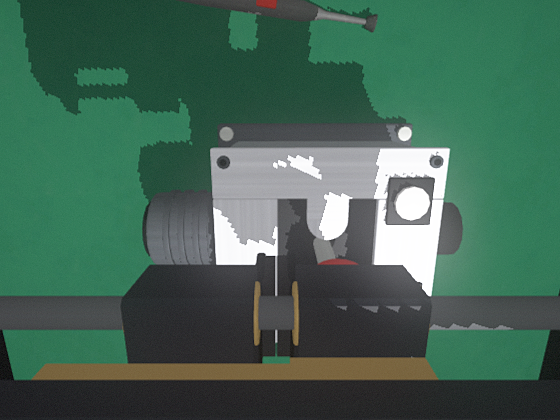

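>>> step_arm([
  [1,0.2,0,0,0,0,0],
  [1,0.2,0,0,0,0,0],
  [1,0.2,0,0,0,0,0],
  [1,0.2,0,0,0,0,0],
  [1,0.15,0,0,0,0,0],
  [1,0.1,0,0,0,0,0],
  [1,0.05,0,0,0,0,0],
  [1,0,0,0,0,0,0],
  [1,0,0,0,0,0,0],
  [1,0,0,0,0,0,0],
])

```text
time: 8.35
position: [0.5874, -0.0001, 0.2935]
tool_rot: [0.784, -0.62, -0.0, 0.0]
ft_force: [0.2, 0.8, -0.1]
grip_width: 0.0003
```

```bash
python3 look.py w6
python3 - <<'E'
from h import *
import cv2
for n in ["side","top"]:
    p,d=eyes.camera(n); a=p[180:280,230:370] if n=="side" else p[150:230,240:330]
    cv2.imwrite(f"pics/{n}6.png",cv2.resize(a[:,:,::-1],None,fx=5,fy=5,interpolation=cv2.INTER_CUBIC))
E
```

```text
t 8.35 tcp g [-0.0004  0.001 ] tipz 0.1115 yawerr -0.00018736754925710586 F' [0.42 0.7 ] -0.050056358794147604
```

View pics/w6.png

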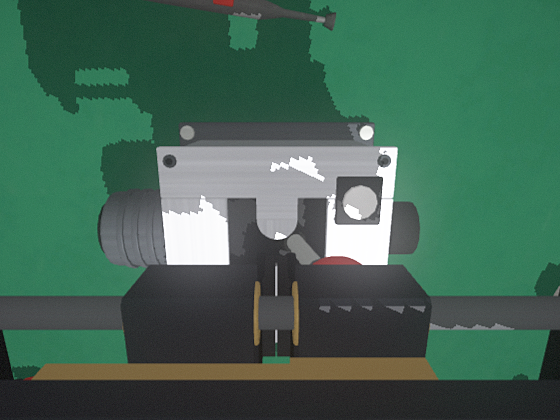

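View pics/side6.png

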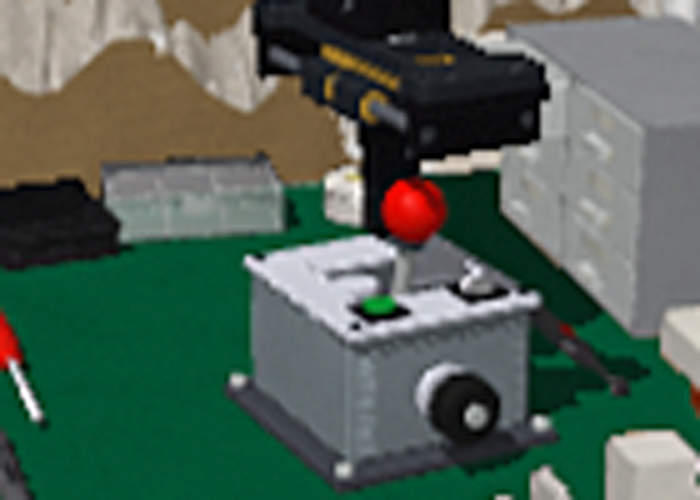

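Run:
```python
from h import *
for z in(.128,.1305): print(g(atz("side",312.8,222,z)))
```

```text
[ 0.00300566 -0.02167109]
[-0.00055477 -0.02760224]
```

View pics/top6.png

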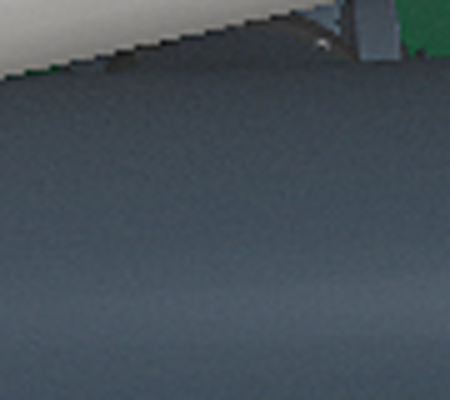

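>>> step_arm([
  [1,0.05,0,0,0,0,0],
  [1,0.05,0,0,0,0,0],
  [1,0.05,0,0,0,0,0],
  [1,0,0,0,0,0,0],
  [1,0,0,0,0,0,0],
  [1,0,0,0,0,0,0],
  [1,0,0,0,0,0,0],
  [1,0,0,0,0,0,0],
  [1,0,0,0,0,0,0],
  [1,0,0,0,0,0,0],
])

```text
time: 9.5
position: [0.5883, -0.0037, 0.2937]
tool_rot: [0.784, -0.62, -0.0, 0.0]
ft_force: [-0.9, 1.7, -0.1]
grip_width: 0.0002
```

```bash
python3 look.py w7
```

```text
t 9.5 tcp g [-0.0003 -0.0027] tipz 0.1117 yawerr -0.000479384056501303 F' [-0.44  1.89] -0.1450533580720066
```

>>> step_arm([
  [1,0.05,0,0,0,0,0],
  [1,0.05,0,0,0,0,0],
  [1,0,0,0,0,0,0],
  [1,0,0,0,0,0,0],
  [1,0,0,0,0,0,0],
  [1,0,0,0,0,0,0],
  [1,0,0,0,0,0,0],
  [1,0,0,0,0,0,0],
  [1,0,0,0,0,0,0],
  [1,0,0,0,0,0,0],
])

```text
time: 10.55
position: [0.589, -0.0062, 0.2938]
tool_rot: [0.784, -0.62, 0.0, -0.0]
ft_force: [-0.3, 1.0, -0.7]
grip_width: -0.0001
```

```bash
python3 look.py w8
python3 - <<'E'
from h import *
import cv2
p,d=eyes.camera("side"); cv2.imwrite("pics/side8.png",cv2.resize(p[200:270,260:350,::-1],None,fx=8,fy=8,interpolation=cv2.INTER_CUBIC))
E
```

```text
t 10.55 tcp g [-0.0002 -0.0053] tipz 0.1118 yawerr -0.0004582453894201033 F' [-0.02  1.08] -0.6669518790012529
```

View pics/side8.png

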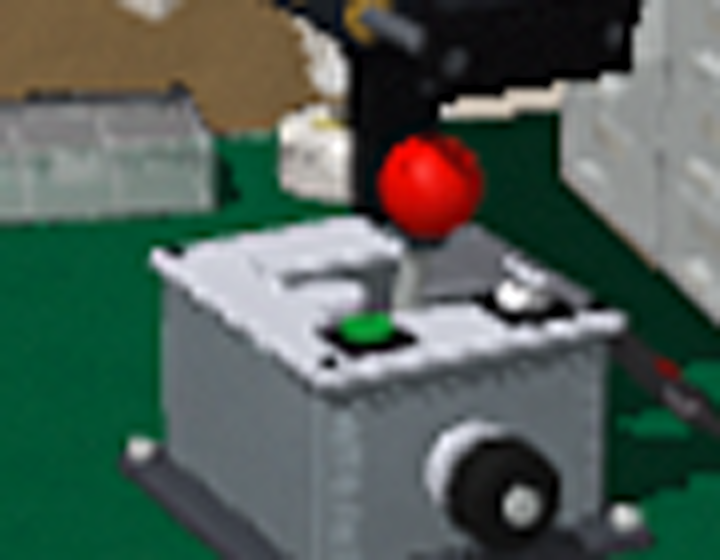

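View pics/w8.png

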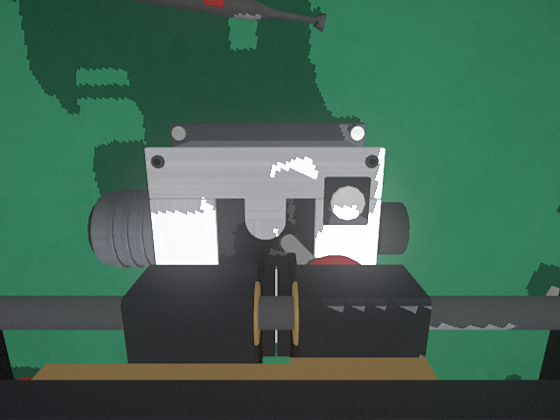

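Run:
```python
from h import *
from scipy.optimize import least_squares
from scipy.spatial.transform import Rotation as Ro
def knob(f,s,L=.115):
    # pivot tilt
    d=np.array([np.tan(f),-np.tan(s),1]);d/=np.linalg.norm(d); p=L*d
    xy=G+RG@p[:2]; return np.array([*xy,.02+p[2]])
i=eyes.camera_info("side")
def proj(P): 
    q=np.array(i["K"])@(np.array(i["R"])@P+np.array(i["t"])); return q[:2]/q[2]
for s in (-.28,0,.2,.24,.28): print(s,proj(knob(0,s)))
for n,uv in [("start",(297.2,217.08)),("s6",(312.8,222)),("s8",(313.75,223.4))]:
    r=least_squares(lambda x:proj(knob(*x))-uv,[0,.1]); print(n,r.x)
```

```text
-0.28 [302.00427971 215.437089  ]
0 [307.78586766 217.28696407]
0.2 [312.08305384 220.63878163]
0.24 [312.93990766 221.50790143]
0.28 [313.79216814 222.4412994 ]
start [-0.16549194 -0.2269185 ]
s6 [-0.01398197  0.25736241]
s8 [-0.02054826  0.31301659]
```

>>> step_arm([
  [1,0.05,0,0,0,0,0],
  [1,0.05,0,0,0,0,0],
  [1,0,0,0,0,0,0],
  [1,0,0,0,0,0,0],
  [1,0,0,0,0,0,0],
  [1,0,0,0,0,0,0],
  [1,0,0,0,0,0,0],
  [1,0,0,0,0,0,0],
  [1,0,0,0,0,0,0],
  [1,0,0,0,0,0,0],
])

```text
time: 11.65
position: [0.5895, -0.0084, 0.2936]
tool_rot: [0.784, -0.62, -0.0, 0.0]
ft_force: [-0.2, 3.8, -2.6]
grip_width: 0.0005
```

```bash
python3 look.py w9
```

```text
t 11.65 tcp g [-0.0003 -0.0076] tipz 0.1116 yawerr -0.0005013764136886645 F' [0.67 3.78] -2.5892352712512925
```

View pics/w9.png

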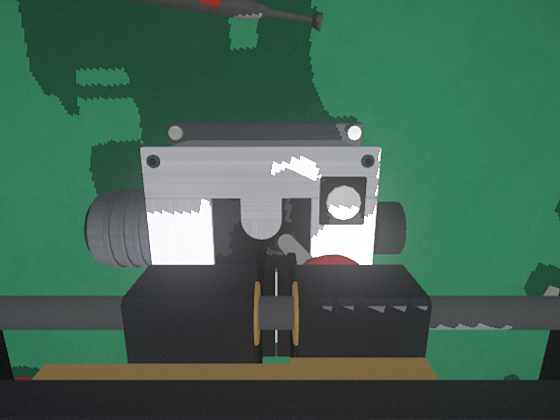

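>>> step_arm([
  [1,-0.4,0,0,0,0,0],
  [1,-0.6,0,0,0,0,0],
  [1,0,0.5,0,0,0,0],
  [1,0,0.7,0,0,0,0],
  [1,0,0.7,0,0,0,0],
  [1,0,0.7,0,0,0,0],
  [1,0,0,0,0,0,0],
  [1,0,0,0,0,0,0],
  [1,0,0,0,0,0,0],
  [1,0,0,0,0,0,0],
])

```text
time: 12.7
position: [0.5216, 0.0009, 0.2939]
tool_rot: [0.784, -0.62, 0.001, -0.0]
ft_force: [-0.8, -0.5, -0.7]
grip_width: 0.0007
```

```bash
python3 look.py w10
```

```text
t 12.7 tcp g [-0.0642  0.0172] tipz 0.1119 yawerr -0.00010206581804120263 F' [-0.86 -0.26] -0.7238810944363224
```

View pics/w10.png

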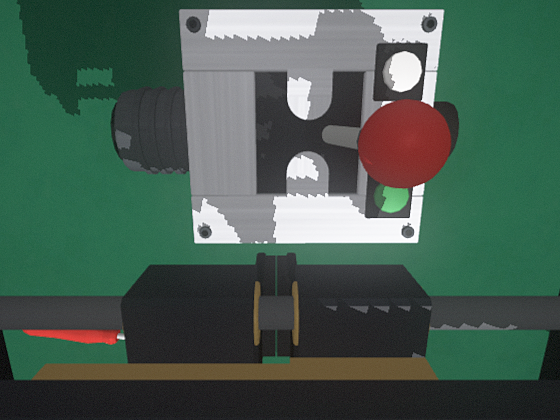

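Run:
```python
from h import *
import pickle
i,p,d,o=pickle.load(open("w10.pkl","rb"))
print(g(atz("wrist",404.5,143,.1305,i)))
```

```text
[-0.00025011 -0.03342353]
```

>>> step_arm([
  [1,0,-0.68,0,0,0,0],
  [1,0,-0.68,0,0,0,0],
  [1,0,-0.68,0,0,0,0],
  [1,0,-0.68,0,0,0,0],
  [1,0,-0.68,0,0,0,0],
  [1,0,-0.68,0,0,0,0],
  [1,0,-0.68,0,0,0,0],
  [1,1,0,0,0,0,0],
  [1,1,0,0,0,0,0],
  [1,0,0,0,0,0,0],
])

```text
time: 13.75
position: [0.6493, -0.023, 0.2936]
tool_rot: [0.784, -0.621, 0.001, -0.0]
ft_force: [0.7, -0.7, -0.2]
grip_width: 0.0005
```

```bash
python3 look.py w11
```

```text
t 13.75 tcp g [ 0.0545 -0.0356] tipz 0.1116 yawerr -0.0029971903463813787 F' [ 0.48 -0.81] -0.17222855107213114
```

>>> step_arm([
  [1,0,0.4,0,0,0,0],
  [1,0,0.3,0,0,0,0],
  [1,0,0.25,0,0,0,0],
  [1,0,0.25,0,0,0,0],
  [1,0,0.25,0,0,0,0],
  [1,0,0.25,0,0,0,0],
  [1,0,0.25,0,0,0,0],
  [1,0,0.25,0,0,0,0],
  [1,0,0.2,0,0,0,0],
  [1,0,0,0,0,0,0],
])

```text
time: 14.8
position: [0.5884, -0.0344, 0.2933]
tool_rot: [0.784, -0.62, -0.001, 0.001]
ft_force: [1.8, 1.0, -0.2]
grip_width: 0.0004
```

```bash
python3 look.py w12
python3 - <<'E'
from h import *
import cv2
p,d=eyes.camera("side"); cv2.imwrite("pics/side12.png",cv2.resize(p[200:270,260:350,::-1],None,fx=8,fy=8,interpolation=cv2.INTER_CUBIC))
E
```

```text
t 14.8 tcp g [-0.0074 -0.0326] tipz 0.1113 yawerr -0.0004433607470328005 F' [1.97 0.61] -0.2265839276342605
```

View pics/side12.png

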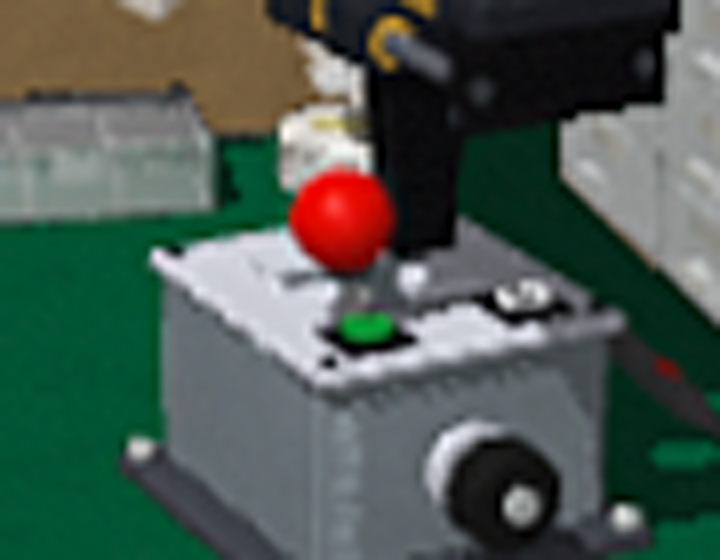

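>>> step_arm([
  [1,0,0.08,0,0,0,0],
  [1,0,0.08,0,0,0,0],
  [1,0,0.05,0,0,0,0],
  [1,0,0.05,0,0,0,0],
  [1,0,0,0,0,0,0],
  [1,0,0,0,0,0,0],
  [1,0,0,0,0,0,0],
  [1,0,0,0,0,0,0],
  [1,0,0,0,0,0,0],
  [1,0,0,0,0,0,0],
])

```text
time: 15.9
position: [0.5832, -0.0358, 0.2938]
tool_rot: [0.784, -0.62, 0.0, 0.0]
ft_force: [1.7, -0.2, -1.8]
grip_width: 0.0006
```

```bash
python3 look.py w13
```

```text
t 15.9 tcp g [-0.0127 -0.0327] tipz 0.1118 yawerr -0.0004116474591861208 F' [ 1.64 -0.59] -1.78817886957799
```

Keep going in small steps until the force shows the stop.

>>> step_arm([
  [1,0,0.05,0,0,0,0],
  [1,0,0.05,0,0,0,0],
  [1,0,0,0,0,0,0],
  [1,0,0,0,0,0,0],
  [1,0,0,0,0,0,0],
  [1,0,0,0,0,0,0],
  [1,0,0,0,0,0,0],
  [1,0,0,0,0,0,0],
  [1,0,0,0,0,0,0],
  [1,0,0,0,0,0,0],
])

```text
time: 16.95
position: [0.5814, -0.0362, 0.2938]
tool_rot: [0.784, -0.62, 0.001, -0.001]
ft_force: [4.1, 2.3, -4.4]
grip_width: 0.0006
```

```bash
python3 look.py w14
```

```text
t 16.95 tcp g [-0.0146 -0.0328] tipz 0.1118 yawerr -0.000955895266889023 F' [4.51 1.3 ] -4.399911437002668
```

>>> step_arm([
  [1,0,0.05,0,0,0,0],
  [1,0,0.05,0,0,0,0],
  [1,0,0,0,0,0,0],
  [1,0,0,0,0,0,0],
  [1,0,0,0,0,0,0],
  [1,0,0,0,0,0,0],
  [1,0,0,0,0,0,0],
  [1,0,0,0,0,0,0],
  [1,0,0,0,0,0,0],
  [1,0,0,0,0,0,0],
])

```text
time: 18.0
position: [0.5797, -0.0366, 0.2937]
tool_rot: [0.784, -0.621, 0.002, -0.002]
ft_force: [6.9, 3.2, -6.7]
grip_width: 0.0004
```

```bash
python3 look.py w15
```

```text
t 18.0 tcp g [-0.0163 -0.0327] tipz 0.1117 yawerr -0.001442998552161484 F' [7.45 1.54] -6.707796190451439
```

>>> step_arm([
  [1,0,-0.4,0,0,0,0],
  [1,0,-0.8,0,0,0,0],
  [1,0,0,-0.8,0,0,0],
  [1,0,0,-0.8,0,0,0],
  [1,0,0,-0.8,0,0,0],
  [1,0,0,-0.8,0,0,0],
  [1,0,0,-0.8,0,0,0],
  [1,-0.5,0,0,0,0,0],
  [1,-0.5,0,0,0,0,0],
  [1,0,0,0,0,0,0],
])

```text
time: 19.05
position: [0.6003, -0.0035, 0.3923]
tool_rot: [0.785, -0.619, -0.002, 0.001]
ft_force: [-0.1, -0.4, -0.9]
grip_width: 0.0002
```

>>> step_arm([
  [1,0,0.7,0,0,0,0],
  [1,0,0.8,0,0,0,0],
  [1,0,0.8,0,0,0,0],
  [1,0,0.8,0,0,0,0],
  [1,0,0.8,0,0,0,0],
  [1,0,0.7,0,0,0,0],
  [1,0,0,0,0,0,0],
  [1,0,0,0,0,0,0],
  [1,0,0,0,0,0,0],
  [1,0,0,0,0,0,0],
])

```text
time: 20.05
position: [0.4907, -0.0321, 0.3936]
tool_rot: [0.785, -0.62, 0.0, -0.0]
ft_force: [0.1, 0.1, 0.1]
grip_width: 0.0006
```

```bash
python3 look.py w16
python3 - <<'E'
from h import *
import cv2
p,d=eyes.camera("side"); cv2.imwrite("pics/side16.png",cv2.resize(p[200:270,260:350,::-1],None,fx=8,fy=8,interpolation=cv2.INTER_CUBIC))
E
```

```text
t 20.05 tcp g [-0.1019 -0.0078] tipz 0.2116 yawerr -1.0832468673532825e-05 F' [0.15 0.11] 0.13907307637124888
```

View pics/w16.png

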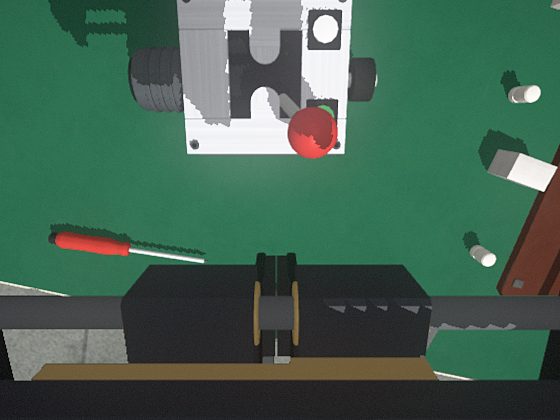

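View pics/side16.png

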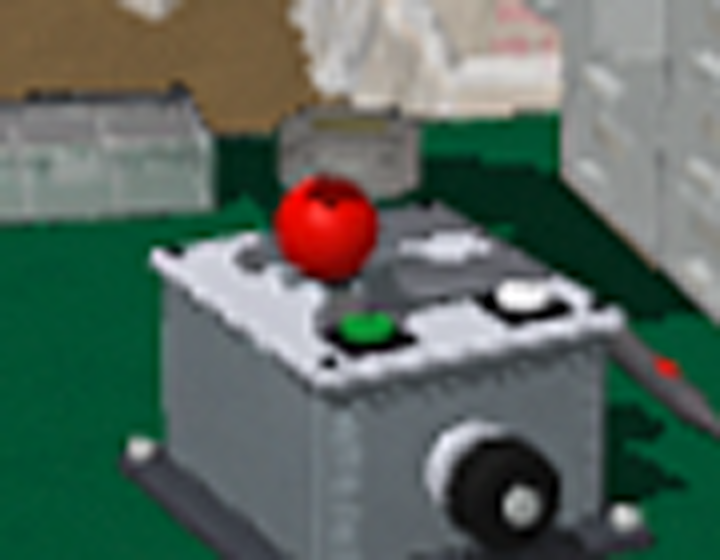

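Run:
```python
from h import *
import pickle
i,p,d,o=pickle.load(open("w16.pkl","rb"))
print(g(atz("wrist",313,132.5,.123,i)), g(atz("side",260+326/8,200+228/8,.123)))
```

```text
[-0.04002508 -0.03326216] [-0.04262166 -0.03819391]
```

```bash
python3 -c "
from rig import robot,status
print(robot.hand_in(), status.get_obs()['time'])"
```

```text
the job is handed in; nothing more can be done
the job is handed in; nothing more can be done
```

The lever is in the front end of the right lane, the one with the green tag, and I handed the job in at about 20 s of the 64 s allowed.

**How:** I kept the gripper shut and pushed the knob only with the outside of the fingers. It went back into the cross slot, right along the slot, then forward to the stop. At no point did I push it towards the white-tag end.

**Last checks:**
- **Position:** The wrist camera puts the knob at (-40, -33) mm in the gearbox frame, against about (-39, -32) mm expected at the lane's end. The side camera gave (-43, -38) mm. I put that down to its coarser resolution.
- **Stop:** The push force rose from about 2 N to 7.5 N at the stop.
- **Clearance:** The gripper finished raised and about 60 mm away from the knob, with no force on it.
- **Loose items:** The fingers stayed well above the table and I saw nothing disturbed in the pictures. I did not measure every loose item again, and the tray and stopwatch were not in the final views.

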